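Tip rinsed tomatoes into the bowl and drain the cup upside down

TASK

Tip the four rinsed cherry tomatoes out of the blue cup into the cereal bowl without squeezing any of them, then turn the cup right over and set it, mouth down and standing flat, between the two hoops of the black wire cup stand on the draining rack, midway along them. Set the cup down, do not let it drop from the air; leave the bowl where it is and do not disturb the other things standing about.

Things in the scene. Friction and masses are not known exactly. Their poses are not given: they have to be found in the camera images.
- blue_cup: Blue plastic cup, round, no handle, standing upright on the worktop left of the sink: 62 mm high, outside diameter 53 mm at the base, widening to 64 mm at the rim (58 mm halfway), wall about 4 mm, 20 to 45 g. Origin: centre of the underside; z axis from base to mouth. The tomatoes roll out once the mouth points 15 degrees below level. 10 to 20 N across the diameter holds it unharmed.
- cup_mouth (a point): Centre of the blue cup's mouth, in the plane of the rim, 62 mm from the origin along the cup's z axis. Laid on its side, the cup rests on base edge and rim, its axis rising about 6 degrees towards the mouth and about 29 mm up at the middle, and stays where it is left.
- tomato_1: Cherry tomato, a red ball of 23 mm diameter, 12 g, with a green calyx; at the start in the blue cup. Origin: its centre.
- tomato_2: Cherry tomato like tomato_1, in the same cup.
- tomato_3: Cherry tomato like tomato_1, in the upper layer in the same cup, below the rim.
- tomato_4: Cherry tomato like tomato_3.
- cereal_bowl: White cereal bowl with blue rings, 140 mm across the rim, 66 mm high, 211 g, loose on the worktop; inside it is about 120 mm across at the mouth and 80 mm at its floor, which lies 9 mm up. Origin: centre of its underside, z up.
- cup_stand: Black wire cup stand fixed on the rack, in any of the three places of its row, turned a little: two hoops parallel to its x axis at y = -44 and +44 mm, 104 mm long, 30 mm high, wire 5 mm (83 mm clear between); 5 mm wires lie across at x = -52 and +52 mm. Origin: middle of its four feet, level with the bar tops (10 mm above the worktop) on which the cup's rim will stand; z up.
- drain_rack: Roll-up draining rack lying across the left-hand sink bowl, fixed: 20 steel bars of 8 mm that run along x, 18 mm apart, with grey end strips, 452 mm along x by 360 mm along y; bar tops 10 mm above the worktop. Origin: its middle, at the level of the worktop. Under it the sink bowl is 170 mm deep.
- yellow_cup: Bystander: yellow plastic cup already draining upside down on the rack, 56 mm diameter, 78 mm high. Origin: centre of its foot, on the bars.
- orange_squeezer: Bystander: orange citrus squeezer draining on the rack, 66 mm diameter, 45 mm high. Origin: centre of its foot, on the bars.
- kitchen_timer: Bystander: wind-up kitchen timer, 60 mm diameter, 41 mm high, on the worktop behind. Origin: centre of its foot.
- leaf_mug: Bystander: white mug with small green leaves, body 88 mm across, 96 mm high, with a handle (116 mm over the handle), on the worktop behind. Origin: centre of its foot.
- teaspoon: Bystander: steel teaspoon 137 mm long, 13 mm high, lying near the front edge of the worktop. Origin: its middle, on the worktop; long axis x.
- scrub_brush: Bystander: wooden scrubbing brush 61 x 154 x 46 mm lying in front of the sink bowl. Origin: middle of its underside; long axis y.
- sink_plug: Bystander: black rubber sink plug, 45 mm diameter, 12 mm high, lying at the front of the worktop. Origin: centre of its underside.

How it is judged:
By the outcome, as a careful person would: the job done as asked, in the order asked, and still so for the second after the job is handed in, with the robot touching nothing.
It also fails if it takes over 62 s, if anything falls off the work surface, if the arm or the gripper's body presses on something with over 40 N, if the wrist force passes 120 N, or if a joint passes its speed limit or range.

ROBOT

A 6-joint arm with a two-finger parallel gripper is mounted at the origin on a cart in front of the work surface, level with it; the furniture and walls round the work are solid. World frame = base frame: x ahead of the robot, y to its left, z up, the work surface at z = 0. Lengths are in m, angles in rad, forces in N, time in s.
With the tool pointing down it reaches from about 0.275 to 0.75 m from the base axis. Payload 10.2 kg.
Tool frame: the origin (TCP) lies midway between the tips of the shut fingers; the grasp point (between the pads) lies 19 mm behind it (env.hold_point_z is the distance from the TCP to the grasp point, in m); x points along the fingers, z is the direction in which the jaws open and shut, and the axes are right-handed (so a half turn about x gives the same grasp; the last joint's range is limited). The gripper opens to 85 mm and grips with 20 to 120 N. Pads are 22 mm wide; open, the fingers measure 114 mm over their backs; the gripper's body (76 mm by 85 mm) begins 54 mm behind the grasp point. The pads swing forward as they close: fully open they stand 13 mm farther back than shut.
Start: joints at [0.935, 0.313, 1.498, -0, 1.331, -0.223], TCP at [0.211, 0.481, 0.2] pointing down, gripper open.
Joint ranges: [-2.94, 2.94], [-0.97, 2.17], [0.19, 2.56], [-1.23, 4.37], [0.02, 3.11], [-2.88, 2.88]. Speed limits (rad/s): [2.39, 2.39, 3.01, 3.14, 3.14, 3.14].

INTERFACE

Orientations are given as a unit quaternion [x, y, z, w].
In Python, from bench import env, kinematics, monitor, eyes, job gives the robot as it stands. The module is installed in compiled form; this text tells all that it offers. Calls block until the motion is done:
- env.reach(position, orientation): joint-space move of the TCP to a pose.
- env.movel(position, velocity=0.15, frame=None, guard=None): straight line of the TCP; frame=None keeps the orientation; velocity is the mean speed in m/s. With guard (N) it stops when the force on the tool has changed by that much, and returns True; else False.
- env.set_joints(angles): joint-space move.
- env.release() and env.close_gripper(effort=None): open the fingers fully, or close them until they stop; effort is the grip in N (None keeps the last).
- env.hold(seconds).
- kinematics.ik(position, orientation): joint angles nearest the present ones, or None.
- monitor.sense(): the state.
- eyes.grab_frame(name): name is "side" or "top"; returns a dict with "frame" (400x640x3 uint8, red, green, blue), "mtx" (3x3 intrinsics, pixels), "k1" (the pictures are not rectified: a ray, as slopes to the right and down, at radius r is drawn at 1 + k1 r^2 times it, then the intrinsics apply), "view" (4x4, takes a point from world to camera coordinates). Camera axes: x right, y down, z forward; pixel columns grow to the right and rows downward; lengths in m; the calibration is good to about 2 mm. A picture is of the moment at which its call begins. There is no depth.
A pose or a line that the arm cannot do raises env.MotionError and nothing moves.
- job.hand_in(): hands the job in, once; it reports no verdict.
The state is a dict: "clock": time; "joints": joint angles; "qvel": joint speeds; "joint_efforts": joint torques, N m; "position": TCP position; "ee_rot": TCP orientation; "contact_force": force on the tool from outside, world axes, zero at the start; "ft_torque": the same for the moment, N m; "finger_gap": opening from 0.0 (shut) to 1.0 (fully open).
Only numpy, scipy, OpenCV 4.12 (cv2) and the standard library are available. Lean on these libraries where they do the work, as an engineer would, in place of code of your own. Each camera call takes 0.05 s, during which the arm holds its last target.

## Working session

There is one attempt and no reset: what is moved stays moved. The work goes in short steps, each a Python script; the robot and the scene stay as the last script left them, time stands still between calls to the robot, and variables do not carry over. Pictures are saved under pics/ and viewed, and the job is handed in when it is done.

```bash
mkdir -p pics; ls; cat > h.py <<'E'
import numpy as np, cv2
from bench import env, kinematics, monitor, eyes, job
def grab(n,save=None):
    d=eyes.grab_frame(n)
    if save: cv2.imwrite('pics/'+save,cv2.cvtColor(d['frame'],cv2.COLOR_RGB2BGR))
    return d
E
python3 - <<'E'
from h import *
for n in('top','side'):
    d=grab(n,n+'0.png'); print(n,d['mtx'],d['k1'],np.round(d['view'],4)); np.savez('pics/'+n+'0.npz',**{k:d[k] for k in d})
s=monitor.sense(); print(s, env.hold_point_z)
E
```

```text
pics
top [[387.9092667    0.         318.54620814]
 [  0.         387.9092667  196.24197454]
 [  0.           0.           1.        ]] -0.08307426008751538 [[ 0.0017 -1.     -0.0022 -0.0812]
 [-0.9998 -0.0017 -0.0194  0.563 ]
 [ 0.0194  0.0022 -0.9998  1.0115]
 [ 0.      0.      0.      1.    ]]
side [[506.41584767   0.         319.26259289]
 [  0.         506.41584767 189.2433041 ]
 [  0.           0.           1.        ]] -0.1498072308467968 [[-0.9733 -0.229  -0.0179  0.5284]
 [-0.1276  0.6037 -0.7869  0.1821]
 [ 0.1911 -0.7636 -0.6168  1.0563]
 [ 0.      0.      0.      1.    ]]
{'clock': 0.1, 'joints': array([ 9.34626566e-01,  3.13395786e-01,  1.49834903e+00,  5.85402915e-06,
        1.33098180e+00, -2.23411200e-01]), 'qvel': array([ 1.32945894e-03, -1.92795088e-03, -2.88079344e-03, -3.81256076e-04,
        5.19087859e-05, -1.23358204e-04]), 'joint_efforts': array([ 1.02112306e-03, -4.12905335e+01, -2.60141337e+01, -2.42935030e-04,
        3.09166106e-03,  3.26890962e-06]), 'position': array([0.21045679, 0.48069219, 0.19919598]), 'ee_rot': array([-0.38706818,  0.59222503,  0.38679278,  0.59147196]), 'contact_force': array([-0.05893277,  0.5332841 , -0.4299726 ]), 'ft_torque': array([ 0.02022591, -0.03005832, -0.00436591]), 'finger_gap': 0.9996779730737277} 0.0187
```

View pics/top0.png

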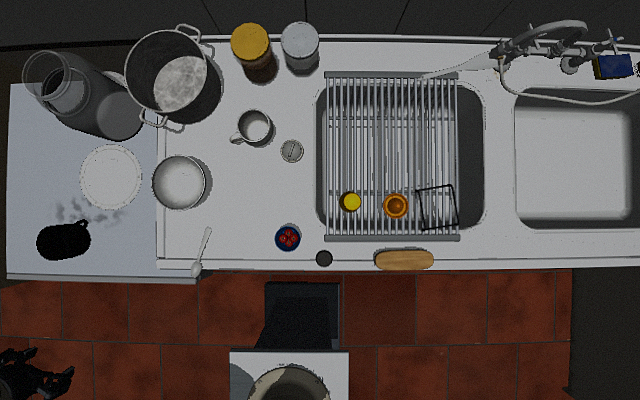

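View pics/side0.png

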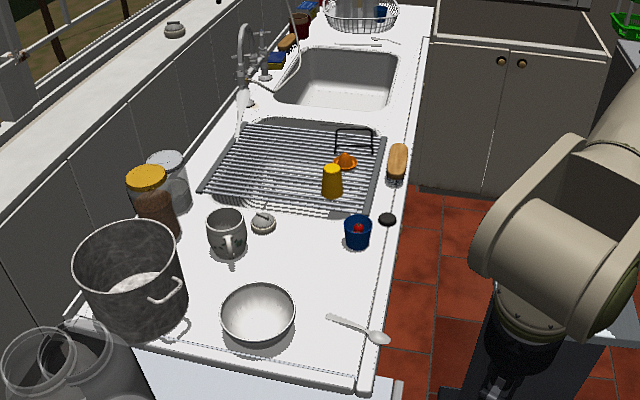

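Top: blue cup about (288,238), bowl (180,182), stand about (437,207), yellow cup (350,201), squeezer (395,206), spoon (203,250), plug (323,258), brush (404,259). Next I measure these.

```bash
cat >> h.py <<'E'
def ray(d,uv):
    uv=np.atleast_2d(np.asarray(uv,float)).reshape(-1,1,2)
    p=cv2.undistortPoints(uv,np.asarray(d['mtx']),np.array([float(d['k1']),0,0,0,0])).reshape(-1,2)
    V=np.asarray(d['view']);R=V[:3,:3];t=V[:3,3]
    return -R.T@t, np.c_[p,np.ones(len(p))]@R
def onz(d,uv,z):
    c,r=ray(d,uv); s=(z-c[2])/r[:,2]; return c+s[:,None]*r
def proj(d,P):
    V=np.asarray(d['view']); 
    return cv2.projectPoints(np.atleast_2d(P).astype(float),cv2.Rodrigues(V[:3,:3])[0],V[:3,3],np.asarray(d['mtx']),np.array([float(d['k1']),0,0,0,0]))[0].reshape(-1,2)
def load(n): return dict(np.load('pics/'+n+'.npz'))
def tri(da,ua,db,ub):
    c1,r1=ray(da,ua);c2,r2=ray(db,ub);r1=r1[0];r2=r2[0]
    s=np.linalg.lstsq(np.c_[r1,-r2],c2-c1,rcond=None)[0]
    a=c1+s[0]*r1;b=c2+s[1]*r2
    return (a+b)/2,np.linalg.norm(a-b)
E
python3 - <<'E'
from h import *
t=load('top0');s=load('side0')
def crop(d,x0,y0,x1,y1,k,name):
    im=cv2.cvtColor(d['frame'][y0:y1,x0:x1],cv2.COLOR_RGB2BGR)
    im=cv2.resize(im,None,fx=k,fy=k,interpolation=cv2.INTER_CUBIC); cv2.imwrite('pics/'+name,im)
crop(t,400,170,480,245,8,'c_stand_t.png'); crop(s,300,110,420,210,6,'c_stand_s.png')
crop(t,140,140,320,280,4,'c_bc_t.png')
hsv=cv2.cvtColor(t['frame'],cv2.COLOR_RGB2HSV)
m=cv2.inRange(hsv,(100,80,30),(125,255,255)); m[:, :260]=0;m[:,320:]=0
c=max(cv2.findContours(m,0,1)[0],key=cv2.contourArea); 
print('cup',cv2.boundingRect(c),cv2.fitEllipse(c), cv2.contourArea(c))
hull=cv2.convexHull(c).reshape(-1,2)
P=onz(t,hull,.062); print(cv2.minEnclosingCircle(P[:,:2].astype(np.float32)))
E
```

```text
cup (274, 226, 27, 26) ((287.30059814453125, 238.1230010986328), (22.92317008972168, 23.848482131958008), 74.37852478027344) 197.5
((0.45831525325775146, -0.0024525902699679136), 0.032412368804216385)
```

View pics/c_stand_t.png

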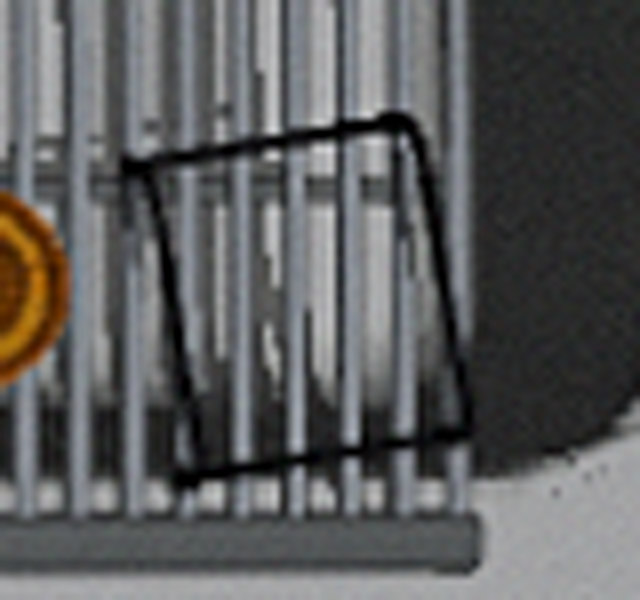

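View pics/c_stand_s.png

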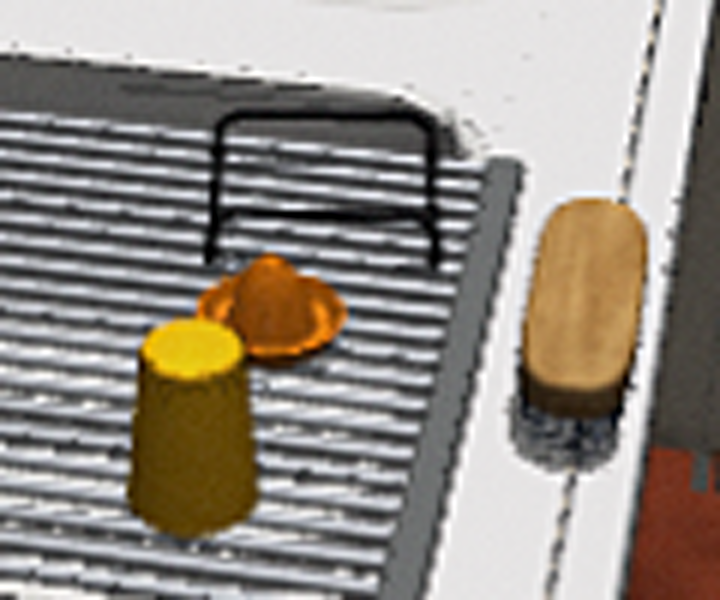

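View pics/c_bc_t.png

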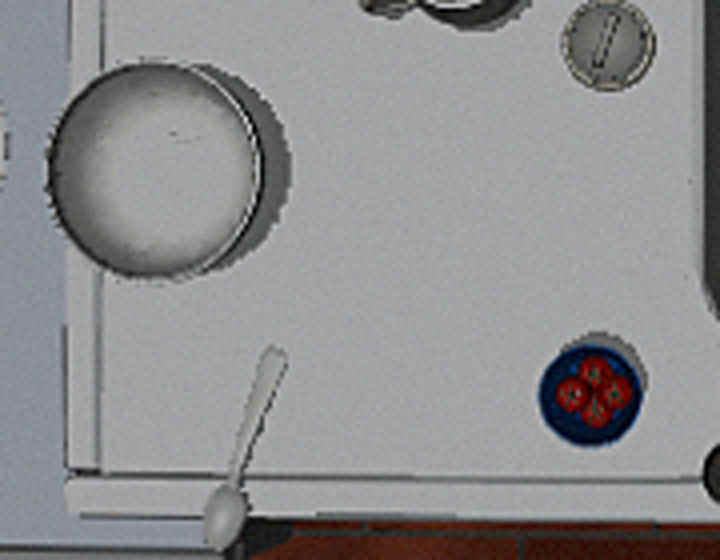

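Stand feet are visible in the crop: (130,165), (187,483), (395,122), (452,440). I check these in both views, measure the bowl, then scan which tool directions the arm can reach.

```bash
python3 - <<'E'
from h import *
t=load('top0');s=load('side0')
f=np.array([[130,165],[187,483],[395,122],[452,440]],float)
uv=(f+.5)/8-.5+[400,170]
P=onz(t,uv,.0125); c=P.mean(0); print('feet',np.round(P,4),'c',c, 'L',np.linalg.norm(P[0]-P[1]),np.linalg.norm(P[0]-P[2]))
h=(P[0]+P[2]-P[1]-P[3]); print('yaw',np.degrees(np.arctan2(h[1],h[0])))
# side view near hoop (y=+44): feet crop /6 +(300,110)
fs=(np.array([[210,258],[440,262],[222,120],[432,120]],float)+.5)/6-.5+[300,110]
print('side feet',np.round(onz(s,fs[:2],.0125),4))
b=(np.array([[47,170],[262,170],[155,60],[155,278]])+.5)/4-.5+[140,140]
B=onz(t,b,.066);print('bowl',np.round(B,4),(B[0]+B[1])/2,(B[2]+B[3])/2)
# bowl rim by side view: ellipse extremes
for nm,u,z in [('yel',(350,201),.088),('sq',(395,206),.03),('timer',(292,150),.04),('mug',(255,127),.096),('plug',(323,258),.012),('spoon1',(208,230),.005),('spoon2',(196,270),.01),('brush',(404,259),.046),('pothandle',(163,124),.1)]:
    print(nm,np.round(onz(t,u,z)[0],3))
# side view of blue cup
hsv=cv2.cvtColor(s['frame'],cv2.COLOR_RGB2HSV); m=cv2.inRange(hsv,(100,80,20),(125,255,255)); m[:205]=0;m[255:]=0;m[:,:330]=0;m[:,385:]=0
k=cv2.boundingRect(m);print('side cup',k)
x=np.array([.4583,-.0025,0]);print(proj(s,[x,x+[0,0,.062]]),proj(t,[x+[0,0,.062]]))
an=np.linspace(0,6.28,60);ring=lambda c,r,z:np.c_[c[0]+r*np.cos(an),c[1]+r*np.sin(an),0*an+z]
q=proj(s,np.r_[ring(x,.032,.062),ring(x,.0265,0)]);print('pred cup bbox',q.min(0),q.max(0))
bc=B[:,:2].mean(0) if 0 else np.r_[((B[2]+B[3])/2)[0],((B[0]+B[1])/2)[1]]
q=proj(s,ring(bc,.07,.066));print('pred bowl rim side',q.min(0),q.max(0))
cr=cv2.resize(s['frame'][270:360,205:310],None,fx=6,fy=6,interpolation=2);cv2.imwrite('pics/c_bowl_s.png',cr[:,:,::-1])
E
```

```text
feet [[ 0.5793 -0.3347  0.0125]
 [ 0.4753 -0.3533  0.0125]
 [ 0.5936 -0.4229  0.0125]
 [ 0.4892 -0.4416  0.0125]] c [ 0.5343622  -0.38811403  0.0125    ] L 0.10559737979765733 0.08932808176410045
yaw 10.16798329995406
side feet [[ 0.577  -0.333   0.0125]
 [ 0.4718 -0.3517  0.0125]]
bowl [[0.5967 0.3392 0.066 ]
 [0.5966 0.2018 0.066 ]
 [0.6655 0.2706 0.066 ]
 [0.5292 0.2691 0.066 ]] [0.59663689 0.27049713 0.066     ] [0.59738623 0.26986174 0.066     ]
yel [ 0.55  -0.156  0.088]
sq [ 0.538 -0.276  0.03 ]
timer [ 0.68  -0.013  0.04 ]
mug [0.728 0.073 0.096]
plug [ 0.402 -0.092  0.012]
spoon1 [0.474 0.211 0.005]
spoon2 [0.368 0.242 0.01 ]
brush [ 0.404 -0.296  0.046]
pothandle [0.736 0.298 0.1  ]
side cup (344, 214, 28, 37)
[[355.81137447 243.07987144]
 [356.60404965 222.71848345]] [[287.01657874 238.1034313 ]]
pred cup bbox [341.99300689 213.17054642] [371.23540123 251.38042342]
pred bowl rim side [218.3342968  278.75036414] [294.14481758 338.71268469]
```

```bash
cat >> h.py <<'E'
from scipy.spatial.transform import Rotation as Rot
HZ=env.hold_point_z
def quat(az,pitch,flip=0):
    """tool x: azimuth az, pitch below level (deg); jaws level (z tool = horizontal perp), flip=roll deg about tool x"""
    a,p=np.radians(az),np.radians(pitch)
    x=np.array([np.cos(a)*np.cos(p),np.sin(a)*np.cos(p),-np.sin(p)])
    z=np.array([-np.sin(a),np.cos(a),0]); y=np.cross(z,x)
    return (Rot.from_matrix(np.c_[x,y,z])*Rot.from_euler('x',flip,degrees=True)).as_quat()
def tcp(g,q,off=HZ):   # TCP for grasp point at g
    return np.asarray(g)+Rot.from_quat(q).apply([off,0,0])
E
python3 - <<'E'
from h import *
def scan(name,g,pitches):
    print(name,g)
    for p in pitches:
        o=[]
        for az in range(-180,180,15):
            r=''
            for fl in(0,180):
                q=quat(az,p,fl); j=kinematics.ik(tcp(g,q),q)
                if j is not None: r+='%+.1f'%j[5]
            if r:o.append(f'{az}:{r}')
        print(p,' '.join(o))
scan('pick',[.458,-.0025,.036],(25,30,35,45,60))
scan('pour',[.60,.28,.13],(20,30,40))
scan('lay',[.5,.12,.03],(45,55,60))
scan('place',[.53,-.38,.055],(35,45,55))
E
```

```text
pick [0.458, -0.0025, 0.036]
25 -180:+1.4-1.7 -165:+1.3-1.9 -150:+1.1-2.0 -135:+1.0-2.1 -120:+1.0-2.2 -105:+1.0-2.2 -90:+1.0-2.1 -45:+1.4-1.8 -30:+1.5-1.6 -15:+1.6-1.6 15:+1.5-1.7 30:+1.6-1.5 45:+1.8-1.3 60:+1.9-1.2 75:+2.0-1.2 90:+2.0-1.1 105:+2.0-1.2 120:+1.9-1.2 135:+1.8-1.3 150:+1.7-1.4 165:+1.6-1.6
30 -180:+1.4-1.7 -165:+1.3-1.9 -150:+1.1-2.0 -135:+1.0-2.1 -120:+1.0-2.2 -105:+0.9-2.2 -90:+0.9-2.2 -45:+1.3-1.8 -30:+1.5-1.7 -15:+1.6-1.6 15:+1.6-1.5 30:+1.7-1.4 45:+1.9-1.3 60:+2.0-1.2 75:+2.0-1.1 90:+2.0-1.1 105:+2.0-1.1 120:+1.9-1.2 135:+1.8-1.3 150:+1.7-1.4 165:+1.6-1.6
35 -180:+1.4-1.7 -165:+1.3-1.9 -150:+1.1-2.0 -135:+1.0-2.1 -120:+1.0-2.2 -105:+0.9-2.2 -90:+0.9-2.2 -45:+1.2-1.9 -30:+1.4-1.7 -15:+1.6-1.6 0:+1.6-1.5 15:+1.7-1.4 30:+1.9-1.3 45:+2.0-1.2 60:+2.0-1.1 75:+2.1-1.1 90:+2.1-1.1 105:+2.0-1.1 120:+1.9-1.2 135:+1.8-1.3 150:+1.7-1.4 165:+1.6-1.6
45 -180:+1.4-1.7 -165:+1.3-1.9 -150:+1.1-2.0 -135:+1.0-2.1 -120:+0.9-2.2 -105:+0.8-2.3 -90:+0.8-2.4 -75:+0.7-2.4 -30:+1.2-2.0 -15:+1.6-1.6 0:+1.9-1.3 15:+2.1-1.1 30:+2.2-1.0 45:+2.2-0.9 60:+2.2-0.9 75:+2.2-1.0 90:+2.1-1.0 105:+2.1-1
[... 1983 characters left out ...]
60:+1.1-2.1 -45:+1.6-1.5 -30:+2.0-1.1 -15:+2.3-0.9 0:+2.4-0.7 15:+2.4-0.7 30:+2.5-0.7 45:+2.4-0.7 60:+2.4-0.7 75:+2.3-0.8 90:+2.2-0.9 105:+2.1-1.0
45 -180:+0.8-2.3 -165:+0.7-2.4 -150:+0.6-2.5 -135:+0.5-2.6 -120:+0.4-2.7 -105:+0.4-2.8 -90:+0.3-2.8 -45:+1.7-1.4 -30:+2.6-0.5 -15:+2.7-0.4 0:+2.7-0.4 15:+2.7-0.5 30:+2.6-0.5 45:+2.5-0.6 60:+2.4-0.7 75:+2.3-0.8 90:+2.2-0.9 105:+2.0-1.1 120:+1.8-1.3 165:+1.0-2.1
55 -180:+0.9-2.2 -165:+0.7-2.4 -150:+0.6-2.6 -135:+0.4-2.7 -120:+0.3-2.9 -105:+0.1 -90:-0.0 -75:-0.3+2.9 -60:-0.7+2.5 -45:-1.6+1.5 -30:-2.6+0.5 -15:+0.2 0:-0.1 15:-0.2 30:+2.8-0.4 45:+2.6-0.5 60:+2.5-0.7 75:+2.3-0.8 90:+2.2-1.0 105:+2.0-1.1 120:+1.8-1.4 135:+1.6-1.6 150:+1.3-1.8 165:+1.1-2.0
```

```bash
sleep 3; ls pics
```

```text
c_bc_t.png
c_bowl_s.png
c_stand_s.png
c_stand_t.png
side0.npz
side0.png
top0.npz
top0.png
```

Stand centre is about (0.533, -0.3875), yaw 10°. The top and side views agree within about 3 mm, and lengths are 105 and 89 mm against 104 and 88. The bowl is at (0.597, 0.270) with a rim of about 137 mm, and the cup at (0.458, -0.0025).

The fingers can't fit sideways inside the hoops, so the plan is:
1. Pick with the tool pitched 30°.
2. Roll 180° over the bowl to pour.
3. Lay the cup on its side.
4. Regrasp from the base end, pitched 39°.
5. Place with jaws along the stand's x axis, pitched 45°.

```bash
cat >> h.py <<'E'
CUP=np.array([.4583,-.0025]); BOWL=np.array([.597,.270]); ST=np.array([.533,-.3875]); SY=10.2
def hz(az): return np.array([np.cos(np.radians(az)),np.sin(np.radians(az))])
def pose(xy,z,az,p,fl,back=0):
    q=quat(az,p,fl); return tcp([*xy,z],q,HZ-back),q
E
python3 - <<'E'
from h import *
def pr(n,*a,**k):
    P,q=pose(*a,**k); j=kinematics.ik(P,q); print(n,None if j is None else np.round(j,2))
for az in(-30,-15,10,20,30):
  for fl in (0,180):
    pr(f'prepick {az} {fl}',CUP,.036,az,30,fl,back=.1);pr(f'pick {az} {fl}',CUP,.036,az,30,fl)
    pr(f' lift',CUP,.2,az,30,fl)
for az in(10,20,30,45):
  for fl in(180,0):
    for z in(.13,.2): pr(f'pour {az} {fl} {z}',BOWL+.015*hz(az),z,az,30,fl)
    pr(f'pour45 {az} {fl}',BOWL+.015*hz(az),.14,az,15,fl)
for az in(-80,-100):
  for z in (.032,.15): pr(f'lay {az} {z}',[.5,.1],z,az,66,0)
for fl in(0,180):
    for b in(0,.1): pr(f're {fl} {b}',[.5,.1],.03,100,39,fl,back=b)
    for z in (.05,.15):pr(f'place {fl} {z}',ST,z,100.2,45,fl)
    pr('ret',ST,.05,100.2,45,fl,back=.1)
E
```

```text
prepick -30 0 [0.21 0.34 2.54 4.   0.87 1.35]
pick -30 0 [-0.01  0.58  2.43  3.7   0.93  1.49]
 lift [-0.01 -0.    2.35  4.33  0.48  0.7 ]
prepick -30 180 [ 0.21  0.34  2.54  4.    0.87 -1.79]
pick -30 180 [-0.01  0.58  2.43  3.7   0.93 -1.66]
 lift [-0.01 -0.    2.35  4.33  0.48 -2.44]
prepick -15 0 None
pick -15 0 [-0.26  0.58  2.54  3.14  1.02  1.57]
 lift [-0.26 -0.11  2.45  3.14  0.24  1.57]
prepick -15 180 None
pick -15 180 [-0.26  0.58  2.54  3.14  1.02 -1.57]
 lift [-0.26 -0.11  2.45  3.14  0.24 -1.57]
prepick 10 0 None
pick 10 0 [-0.71  0.58  2.56  2.26  1.05  1.57]
 lift [-0.71 -0.13  2.47  1.6   0.73  2.56]
prepick 10 180 None
pick 10 180 [-0.71  0.58  2.56  2.26  1.05 -1.57]
 lift [-0.71 -0.13  2.47  1.6   0.73 -0.58]
prepick 20 0 None
pick 20 0 [-0.81  0.58  2.5   1.95  1.02  1.64]
 lift [-0.81 -0.07  2.42  1.43  0.93  2.53]
prepick 20 180 None
pick 20 180 [-0.81  0.58  2.5   1.95  1.02 -1.5 ]
 lift [-0.81 -0.07  2.42  1.43  0.93 -0.61]
prepick 30 0 [-1.22  0.35  2.53  1.26  1.11  1.86]
pick 30 0 [-0.86  0.58  2.42  1.68  1.03  1.74]
 lift [-0.86  0.    2.34  1.29  1.08 
[... 1273 characters left out ...]
   0.36 1.88 1.55 0.66 2.7 ]
pour45 45 0 [-0.04  0.58  2.    2.1   0.97  2.06]
lay -80 0.032 [ 0.18  0.58  1.72 -0.53  0.92  0.35]
lay -80 0.15 [ 0.18  0.4   1.63 -0.46  1.16  0.21]
lay -100 0.032 [ 0.17  0.63  1.61 -0.45  1.09  0.59]
lay -100 0.15 [ 0.17  0.47  1.52 -0.41  1.32  0.48]
re 0 0 [-0.41  0.75  1.67  0.72  1.38  2.17]
re 0 0.1 [-0.52  0.69  1.55  0.64  1.57  2.22]
place 0 0.05 [-0.94  1.23  0.52  0.37  2.1   2.1 ]
place 0 0.15 [-0.94  1.15  0.42  0.41  2.26  2.18]
ret None
re 180 0 [-0.41  0.75  1.67  0.72  1.38 -0.97]
re 180 0.1 [-0.52  0.69  1.55  0.64  1.57 -0.93]
place 180 0.05 [-0.94  1.23  0.52  0.37  2.1  -1.05]
place 180 0.15 [-0.94  1.15  0.42  0.41  2.26 -0.97]
ret None
```

```bash
python3 - <<'E'
from h import *
def pr(n,*a,**k):
    P,q=pose(*a,**k); j=kinematics.ik(P,q); print(n,None if j is None else np.round(j,2))
for az in(-120,-105,-90):
    print(az)
    for b in(.1,0):pr('pick',CUP,.036,az,30,180,back=b)
    pr('lift',CUP,.16,az,30,180)
    pr('lay',[.5,.1],.032,-80,66,0)
for az in(-110,-90,-75):
    for z in(.13,.17): pr(f'pour {az} {z}',BOWL+.015*hz(az),z,az,30,180); 
    pr(f'pour0 {az}',BOWL+.015*hz(az),.13,az,30,0)
    pr(f'pour45 {az}',BOWL+.015*hz(az),.14,az,15,0)
for az in(75,90,105):
    for b in(.1,0):pr(f'pick {az}',CUP,.036,az,30,180,back=b)
    pr('lift',CUP,.16,az,30,180)
    pr(f'pour {az}',BOWL+.015*hz(az),.13,az,30,0)
    pr(f'pour45 {az}',BOWL+.015*hz(az),.14,az,15,0)
E
```

```text
-120
pick [ 0.24  0.92  1.21 -0.7   1.81 -2.25]
pick [ 0.14  0.89  1.46 -0.75  1.6  -2.17]
lift [ 0.14  0.69  1.44 -0.77  1.76 -2.32]
lay [ 0.18  0.58  1.72 -0.53  0.92  0.35]
-105
pick [ 0.33  0.83  1.41 -0.81  1.64 -2.28]
pick [ 0.2   0.83  1.61 -0.9   1.44 -2.2 ]
lift [ 0.2   0.62  1.58 -0.89  1.59 -2.38]
lay [ 0.18  0.58  1.72 -0.53  0.92  0.35]
-90
pick [ 0.39  0.73  1.63 -0.94  1.45 -2.29]
pick [ 0.24  0.76  1.77 -1.08  1.27 -2.19]
lift [ 0.24  0.53  1.75 -1.02  1.4  -2.42]
lay [ 0.18  0.58  1.72 -0.53  0.92  0.35]
pour -110 0.13 [ 0.47  1.27  0.36 -0.83  2.21 -2.58]
pour -110 0.17 [ 0.47  1.25  0.32 -0.87  2.26 -2.65]
pour0 -110 [ 0.47  1.27  0.36 -0.83  2.21  0.56]
pour45 -110 None
pour -90 0.13 [ 0.53  1.09  0.75 -0.9   1.87 -2.63]
pour -90 0.17 [ 0.53  1.05  0.72 -0.91  1.91 -2.68]
pour0 -90 [ 0.53  1.09  0.75 -0.9   1.87  0.52]
pour45 -90 [ 0.56  1.2   0.66 -1.12  2.    0.47]
pour -75 0.13 [ 0.56  0.96  1.   -0.97  1.62 -2.66]
pour -75 0.17 [ 0.56  0.92  0.97 -0.98  1.66 -2.71]
pour0 -75 [ 0.56  0.96  1.   -0.97  1.62  0.49]
pour45 -75 [ 0.6   1.06  0.95 -1.18  1.75  0.52]
pick 75 [-0.93  0.63  1.85  0.75  1.51 -1.06]
pick 75 [-0.77  0.7   1.93  0.89  1.34 -1.12]
lift [-0.77  0.44  1.91  0.86  1.53 -0.9 ]
pour 75 [-0.1   0.63  1.66  1.25  1.12  2.54]
pour45 75 [-0.16  0.71  1.7   1.47  1.31  2.32]
pick 90 [-0.82  0.73  1.62  0.63  1.67 -1.06]
pick 90 [-0.7   0.77  1.76  0.73  1.48 -1.11]
lift [-0.7   0.53  1.74  0.73  1.68 -0.94]
pour 90 [-0.11  0.72  1.48  1.08  1.35  2.54]
pour45 90 [-0.15  0.81  1.5   1.28  1.51  2.4 ]
pick 105 [-0.71  0.83  1.41  0.53  1.83 -1.09]
pick 105 [-0.62  0.83  1.6   0.58  1.63 -1.14]
lift [-0.62  0.62  1.58  0.6   1.82 -1.01]
pour 105 [-0.09  0.83  1.28  0.95  1.57  2.52]
pour45 105 [-0.13  0.91  1.27  1.13  1.72  2.45]
```

Tool pointing right (az ≈ −90°) keeps one continuous joint branch through pick, pour and lay. Going to the cup.

```bash
python3 - <<'E'
from h import *
az=-100
env.reach(*pose(CUP,.16,az,30,180,back=.09))
print(monitor.sense()['clock'])
env.movel(pose(CUP,.036,az,30,180,back=.09)[0],velocity=.12)
env.movel(pose(CUP,.036,az,30,180)[0],velocity=.08,guard=6)
s=monitor.sense();print(s['clock'],s['contact_force'],s['position'],pose(CUP,.036,az,30,180)[0])
for n in('top','side'):
    d=grab(n); x0,y0=(240,190) if n=='top' else (310,170)
    cv2.imwrite(f'pics/pk_{n}.png',cv2.resize(d['frame'][y0:y0+100,x0:x0+120],None,fx=5,fy=5,interpolation=2)[:,:,::-1])
E
```

```text
2.0333
4.4917 [1.06387224 1.16888203 1.05721029] [ 0.45573174 -0.01813401  0.02682873] [ 0.45548782 -0.01844864  0.02665   ]
```

View pics/pk_top.png

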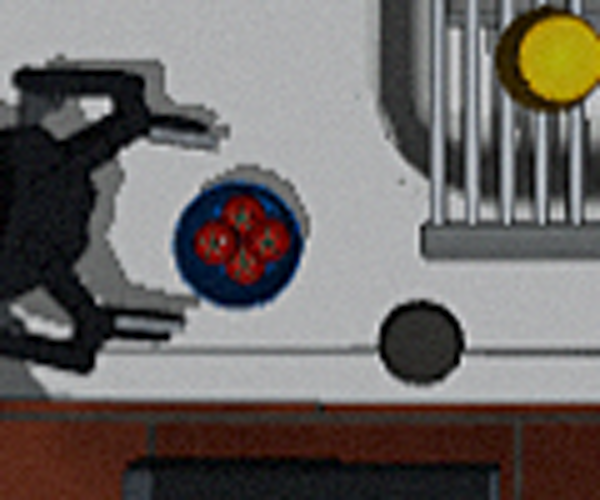

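View pics/pk_side.png

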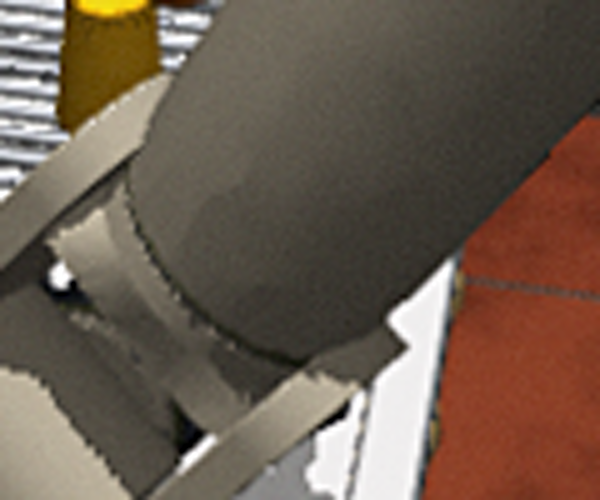

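```bash
python3 - <<'E'
from h import *
s=monitor.sense();print(s['clock'],s['position'],Rot.from_quat(s['ee_rot']).as_matrix()[:,0],s['finger_gap'],np.abs(s['qvel']).max())
d=grab('top');np.savez('pics/t1.npz',**d)
print(proj(d,[s['position'],s['position']-.013*Rot.from_quat(s['ee_rot']).as_matrix()[:,0]]))
cv2.imwrite('pics/pk_top2.png',cv2.resize(d['frame'][190:290,220:340],None,fx=6,fy=6,interpolation=2)[:,:,::-1])
E
```

```text
4.5917 [ 0.45568631 -0.01813456  0.02678921] [-0.14970982 -0.85289861 -0.50015091] 0.9975875045775581 0.0019142617972567506
[[294.24809496 237.92900893]
 [289.73695405 237.37586719]]
```

View pics/pk_top2.png

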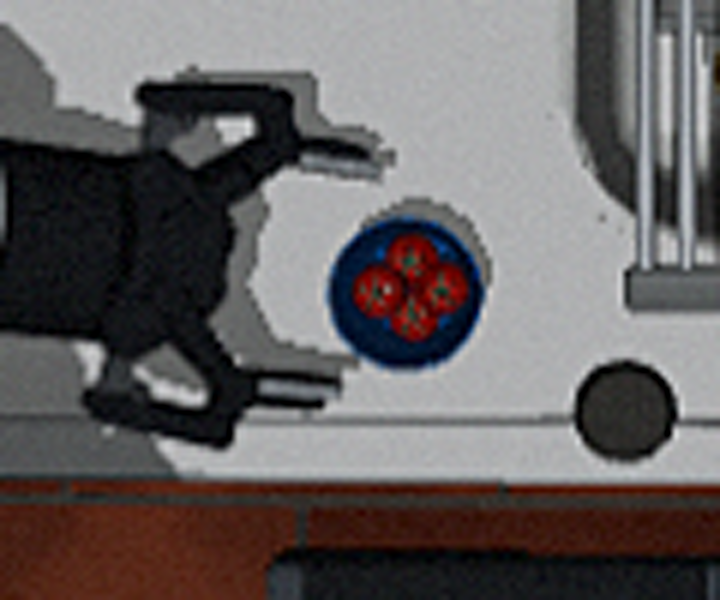

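The fingers look about 23 mm farther back than the state says. I check this against the start picture, where the tool points down.

```bash
python3 - <<'E'
from h import *
t=load('top0');s=load('side0')
P=np.array([.2105,.4807,.1992])
print('top',proj(t,[P,P+[0,0,.013],P+[0,0,.04],P+[0,0,.1]]),'side',proj(s,[P,P+[0,0,.013],P+[0,0,.04]]))
a=cv2.resize(t['frame'][340:400,0:90],None,fx=6,fy=6,interpolation=2)
b=cv2.resize(s['frame'][330:400,460:570],None,fx=6,fy=6,interpolation=2)
cv2.imwrite('pics/st_t.png',a[:,:,::-1]);cv2.imwrite('pics/st_s.png',b[:,:,::-1])
E
```

```text
top [[ 66.37475297 352.34104845]
 [ 62.7621092  354.45458491]
 [ 54.9526379  359.02234358]
 [ 35.99118633 370.10627078]] side [[485.35931904 417.75865178]
 [487.58678236 412.86487256]
 [492.40011544 402.19968149]]
```

View pics/st_t.png

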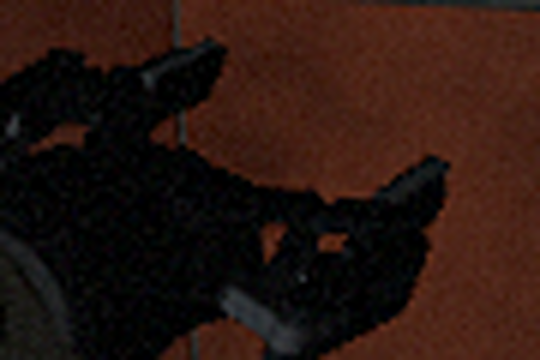

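View pics/st_s.png

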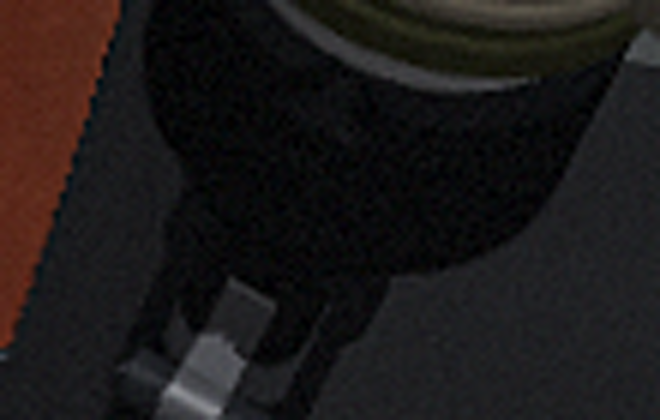

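In both tool attitudes the fingertips sit about 40 mm behind the reported TCP when open, not 13 mm. The tool is therefore about 27 mm shorter than reported, along the tool axis. I advance under guard and look again.

```bash
python3 - <<'E'
from h import *
az=-100
# keep grasp height ~.036: true grasp = tcp -27mm-19mm along tool
P,q=pose(CUP,.036,az,30,180,back=-.026)
print(env.movel(P,velocity=.05,guard=5))
s=monitor.sense();print(s['clock'],s['position'],s['contact_force'])
d=grab('top')
cv2.imwrite('pics/pk_top3.png',cv2.resize(d['frame'][190:290,220:340],None,fx=6,fy=6,interpolation=2)[:,:,::-1])
E
```

```text
False
5.3083 [ 0.45164112 -0.04068599  0.01367783] [0.11531926 0.71191603 0.00273096]
```

View pics/pk_top3.png

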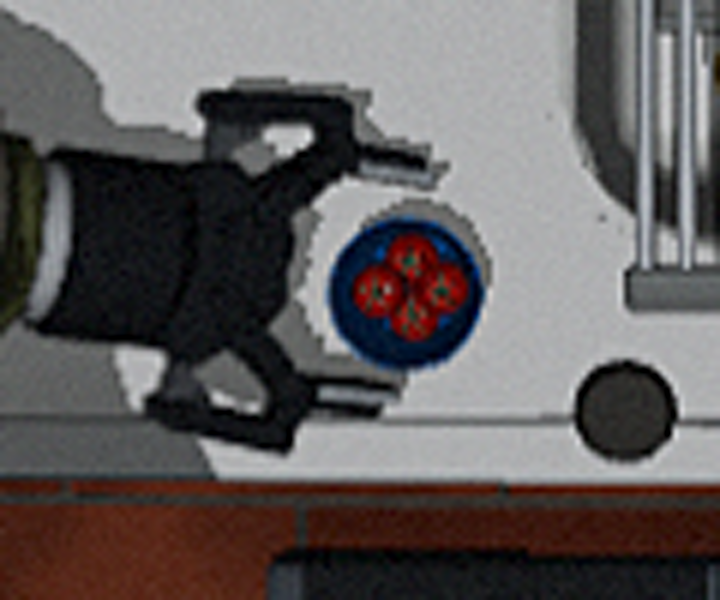

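Now as nominal: the tips stand about 6 mm past the cup centre (crop (421,280) against (410,293)) and the body is clear of the cup. Closing at 20 N and lifting.

```bash
cat >> h.py <<'E'
TL=.027   # reported TCP lies this far ahead of the true one
def tp(xy,z,az,p,fl,back=0): return pose(xy,z,az,p,fl,back=back-TL)
def st(t=''):
    s=monitor.sense();print(t,round(s['clock'],2),np.round(s['position'],4),'F',np.round(s['contact_force'],2),'gap',round(s['finger_gap'],3),'j',np.round(s['joints'],2));return s
E
python3 - <<'E'
from h import *
env.close_gripper(20); st('closed')
az=-100
env.movel(tp(CUP,.16,az,30,180)[0],velocity=.1); st('up')
d=grab('top','up_top.png');d=grab('side','up_side.png')
for n,a in (('pour',(BOWL+.015*hz(-85),.13,-85,30,180)),('pourR',(BOWL+.015*hz(-85),.13,-85,30,0)),('p45',(BOWL+.015*hz(-85),.135,-85,15,0)),('lay',([.5,.1],.032,-80,66,0)),('hi',(BOWL+.015*hz(-85),.17,-85,30,180))):
    j=kinematics.ik(*tp(*a));print(n,None if j is None else np.round(j,2))
E
```

```text
closed 5.72 [ 0.4518 -0.0405  0.014 ] F [-0.59  2.71  3.04] gap 0.698 j [ 0.17  0.82  1.7  -0.99  1.34 -2.18]
up 7.1 [ 0.4512 -0.0415  0.1366] F [-0.05 -0.19 -0.24] gap 0.697 j [ 0.17  0.59  1.68 -0.96  1.47 -2.38]
pour [ 0.52  1.03  0.91 -0.92  1.73 -2.61]
pourR [ 0.52  1.03  0.91 -0.92  1.73  0.53]
p45 [ 0.55  1.13  0.85 -1.13  1.87  0.53]
lay [ 0.16  0.62  1.74 -0.56  0.87  0.37]
hi [ 0.52  0.98  0.89 -0.93  1.77 -2.66]
```

View pics/up_top.png

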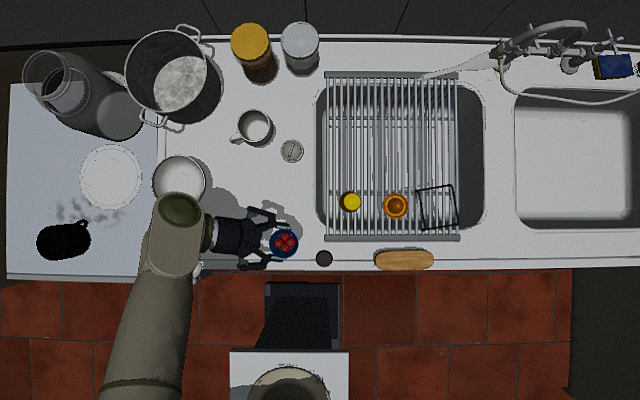

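View pics/up_side.png

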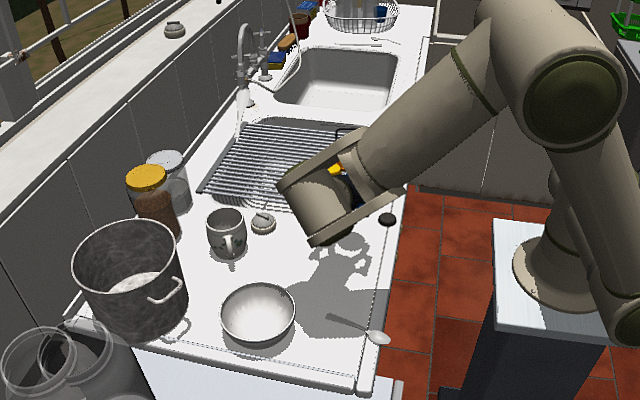

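Cup lifted, tomatoes still in it (top view (285,243)). Moving over the bowl and rolling.

```bash
python3 - <<'E'
from h import *
a=-85; g=BOWL+.018*hz(a)
P,q=tp(g,.165,a,30,180); env.movel(P,velocity=.17,frame=q); st('over')
P,q=tp(g,.13,a,30,180); env.movel(P,velocity=.12); s=st('low')
grab('top','pr0.png')
j=np.array(s['joints']); 
for d in(1.2,2.2,3.14159):
    k=j.copy(); k[5]=j[5]+d; env.set_joints(k); st('roll')
grab('top','pr1.png');grab('side','pr1s.png')
E
```

```text
over 9.09 [0.6019 0.2124 0.1422] F [-0.7  -0.22 -0.53] gap 0.698 j [ 0.51  0.98  0.9  -0.93  1.76 -2.65]
low 9.53 [0.6018 0.2124 0.1062] F [ 0.08  0.67 -0.46] gap 0.699 j [ 0.51  1.02  0.92 -0.92  1.73 -2.61]
roll 10.69 [0.6019 0.2125 0.1065] F [-0.4   0.86 -1.29] gap 0.696 j [ 0.51  1.02  0.92 -0.92  1.73 -1.41]
roll 11.63 [0.6018 0.2124 0.1063] F [-0.45  0.44 -0.28] gap 0.701 j [ 0.51  1.02  0.92 -0.92  1.73 -0.41]
roll 12.53 [0.6018 0.2124 0.1062] F [-0.63 -0.34 -0.52] gap 0.696 j [ 0.51  1.02  0.92 -0.92  1.73  0.53]
```

View pics/pr0.png

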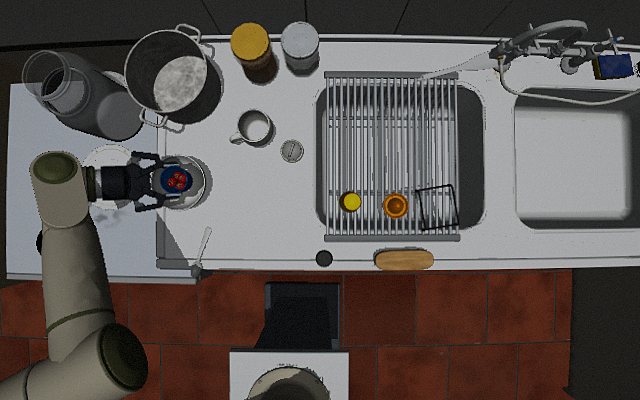

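View pics/pr1.png

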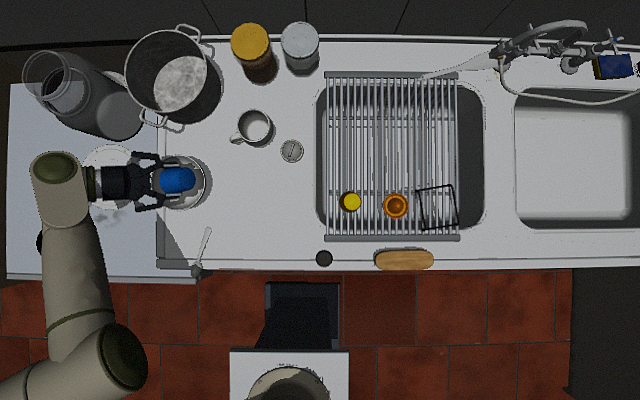

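View pics/pr1s.png

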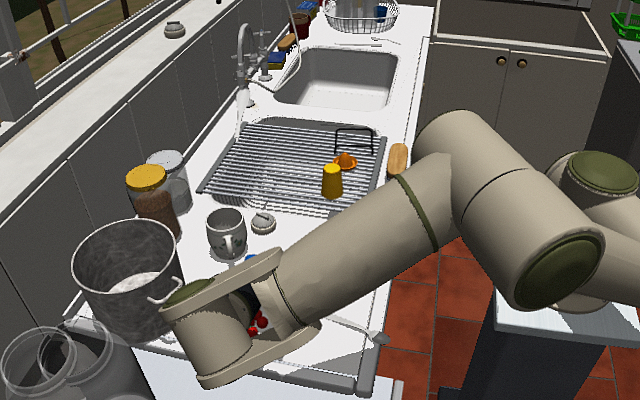

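Tomatoes are coming out (side view red at about (258,322)). I pitch a little more to empty the cup, lift, then look.

```bash
python3 - <<'E'
from h import *
a=-85; g=BOWL+.018*hz(a)
env.reach(*tp(g,.14,a,17,0)); env.hold(.3); st('p')
env.reach(*tp(g,.19,a,20,0)); st('up')
# swing towards lay hover
env.reach(*tp([.5,.1],.16,-80,66,0)); st('hover')
for n,(x,y) in (('top',(130,140)),('side',(205,250))):
    d=grab(n,f'lh_{n}.png')
    cv2.imwrite(f'pics/bw_{n}.png',cv2.resize(d['frame'][y:y+100,x:x+120],None,fx=5,fy=5,interpolation=2)[:,:,::-1])
E
```

```text
p 13.22 [0.6027 0.2083 0.1274] F [ 0.1  -0.37 -0.36] gap 0.697 j [ 0.54  1.1   0.86 -1.11  1.85  0.53]
up 13.54 [0.6028 0.2093 0.1771] F [-0.69  0.17 -0.6 ] gap 0.7 j [ 0.53  1.02  0.85 -1.08  1.86  0.46]
hover 14.35 [0.5036 0.0818 0.118 ] F [ 0.09  0.03 -1.21] gap 0.7 j [ 0.16  0.42  1.65 -0.47  1.12  0.2 ]
```

View pics/bw_top.png

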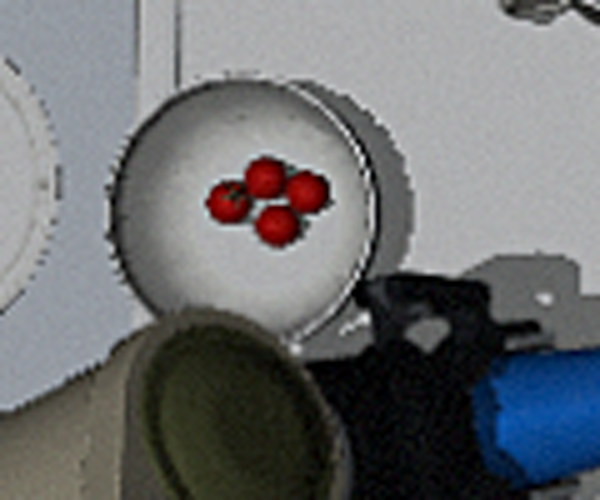

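View pics/lh_side.png

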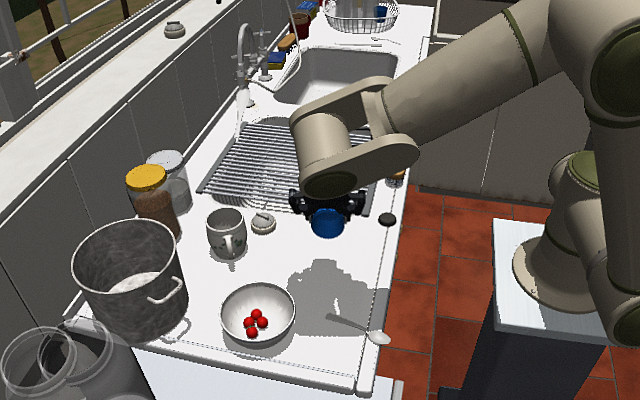

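View pics/lh_top.png

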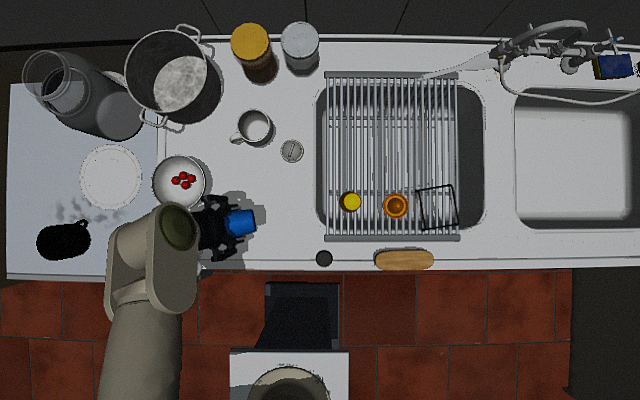

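All four tomatoes lie in the bowl (top crop (230,200), (267,178), (307,193), (278,226)); the cup is empty and level. Laying it down under guard.

```bash
python3 - <<'E'
from h import *
L=[.5,.1]
env.movel(tp(L,.045,-80,66,0)[0],velocity=.15)
print(env.movel(tp(L,.024,-80,66,0)[0],velocity=.03,guard=3)); s=st('down')
env.release(); st('open')
p=monitor.sense()['position']
env.movel(p+[0,0,.09],velocity=.2); 
# to regrasp standby, high, on the base side
env.reach(*tp([.495,.05],.17,100,39,180)); st('stand by')
for n in('top','side'): d=grab(n,f'ld_{n}.png'); np.savez(f'pics/ld_{n}.npz',**d)
E
```

```text
True
down 15.88 [ 0.5033  0.0816 -0.0114] F [ 0.69 -0.8   1.15] gap 0.696 j [ 0.16  0.62  1.74 -0.56  0.86  0.38]
open 16.27 [ 0.5029  0.0817 -0.0114] F [-0.75 -0.09  0.28] gap 1.001 j [ 0.16  0.62  1.74 -0.56  0.87  0.37]
stand by 17.94 [0.4882 0.0855 0.1404] F [ 0.33  0.38 -0.59] gap 0.999 j [-0.46  0.54  1.63  0.67  1.6  -0.84]
```

View pics/ld_top.png

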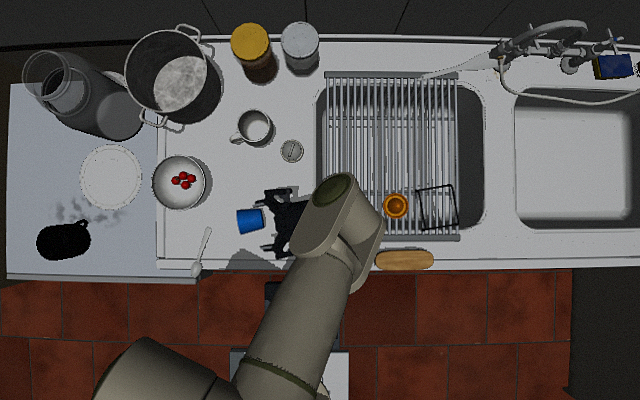

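View pics/ld_side.png

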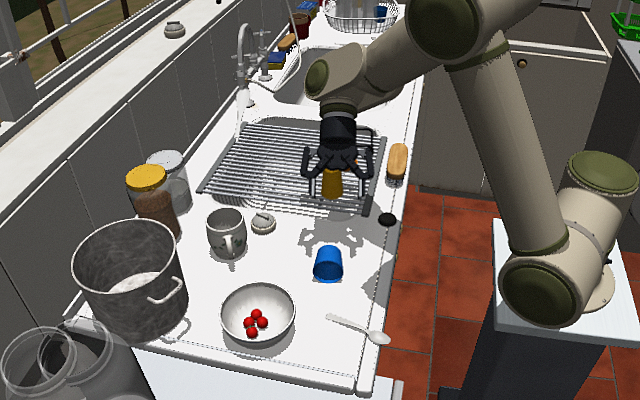

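Cup lies on its side, mouth towards the bowl, about (250,221) in the top view. I measure its axis.

```bash
python3 - <<'E'
from h import *
t=load('ld_top')
hsv=cv2.cvtColor(t['frame'],cv2.COLOR_RGB2HSV)
m=cv2.inRange(hsv,(100,90,40),(125,255,255)); m[:, :225]=0;m[:,275:]=0;m[:200]=0;m[245:]=0
c=max(cv2.findContours(m,0,1)[0],key=cv2.contourArea)
P=onz(t,cv2.convexHull(c).reshape(-1,2),.029)[:,:2]
r=cv2.minAreaRect(P.astype(np.float32)); print(r, cv2.contourArea(c))
print(cv2.boxPoints(r))
# PCA of filled mask on plane
yx=np.argwhere(m); Q=onz(t,yx[:,::-1],.029)[:,:2]; print(Q.mean(0))
# width along axis
for a in range(86,116,4):
    h=hz(a);n=np.array([-h[1],h[0]]); 
    u=(Q-Q.mean(0))@h; v=(Q-Q.mean(0))@n
    # symmetric centreline: slope of v midpoints vs u
    us=np.linspace(-.02,.02,9); mid=[(v[abs(u-k)<.003].min()+v[abs(u-k)<.003].max())/2 for k in us]
    wd=[np.ptp(v[abs(u-k)<.003]) for k in us]
    print(a,np.degrees(np.arctan(np.polyfit(us,mid,1)[0])).round(1),'u',u.min().round(4),u.max().round(4),np.round(np.mean(mid),4),np.round(wd,3))
cv2.imwrite('pics/ldc.png',cv2.resize(t['frame'][190:250,220:290],None,fx=8,fy=8,interpolation=2)[:,:,::-1])
E
```

```text
((0.49989867210388184, 0.09632131457328796), (0.06002604216337204, 0.0654766857624054), 5.83690071105957) 496.5
[[0.46671185 0.12583768]
 [0.47337064 0.06070048]
 [0.53308547 0.06680495]
 [0.5264267  0.13194215]]
[0.50126299 0.09779525]
86 13.5 u -0.037 0.033 0.0005 [0.052 0.054 0.054 0.057 0.057 0.059 0.057 0.059 0.059]
90 9.7 u -0.0358 0.0314 0.0006 [0.051 0.054 0.054 0.056 0.056 0.059 0.056 0.059 0.059]
94 7.0 u -0.0345 0.0314 0.0004 [0.052 0.052 0.054 0.054 0.057 0.056 0.057 0.059 0.059]
98 2.1 u -0.0343 0.0314 0.0001 [0.052 0.052 0.054 0.055 0.057 0.055 0.057 0.058 0.06 ]
102 -1.3 u -0.0346 0.0313 -0.0003 [0.05  0.053 0.055 0.056 0.055 0.056 0.058 0.058 0.06 ]
106 -5.3 u -0.0348 0.0321 -0.0005 [0.052 0.054 0.054 0.056 0.054 0.056 0.057 0.059 0.059]
110 -9.3 u -0.0348 0.0334 -0.0006 [0.053 0.053 0.055 0.056 0.055 0.057 0.059 0.06  0.06 ]
114 -12.3 u -0.035 0.035 -0.0007 [0.054 0.055 0.056 0.055 0.057 0.057 0.06  0.061 0.06 ]
```

View pics/ldc.png

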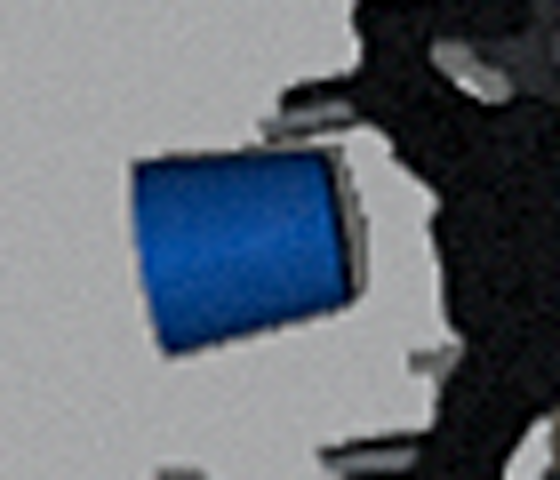

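Axis azimuth 100.5°, length about 61 mm after parallax, base centre (0.507, 0.065). Regrasping 25 mm from the base, pitched 39°.

```bash
python3 - <<'E'
from h import *
G=np.array([.5074,.0649])+.025*np.cos(np.radians(6))*hz(100.5)
for z in(.2,.15,.1,.05):
    j=kinematics.ik(*tp(ST,z,100.2,45,180)); print(z,None if j is None else np.round(j,2))
env.reach(*tp(G,.028,100.5,39,180,back=.085)); st('pre')
print(env.movel(tp(G,.0285,100.5,39,180)[0],velocity=.07,guard=4)); st('at')
d=grab('top');cv2.imwrite('pics/rg_t.png',cv2.resize(d['frame'][180:260,210:330],None,fx=6,fy=6,interpolation=2)[:,:,::-1])
d=grab('side');cv2.imwrite('pics/rg_s.png',cv2.resize(d['frame'][200:300,270:390],None,fx=6,fy=6,interpolation=2)[:,:,::-1])
E
```

```text
0.2 [-0.93  1.07  0.51  0.42  2.25 -0.95]
0.15 [-0.93  1.1   0.58  0.39  2.16 -1.  ]
0.1 [-0.93  1.14  0.62  0.37  2.08 -1.04]
0.05 [-0.93  1.2   0.64  0.36  2.01 -1.07]
pre 18.51 [0.5083 0.06   0.0533] F [-1.   -0.14  0.12] gap 1.001 j [-0.49  0.73  1.58  0.66  1.51 -0.95]
False
at 19.87 [ 4.967e-01  1.239e-01 -1.000e-04] F [ 0.25 -0.24 -0.32] gap 0.998 j [-0.39  0.78  1.67  0.73  1.35 -0.99]
```

View pics/rg_t.png

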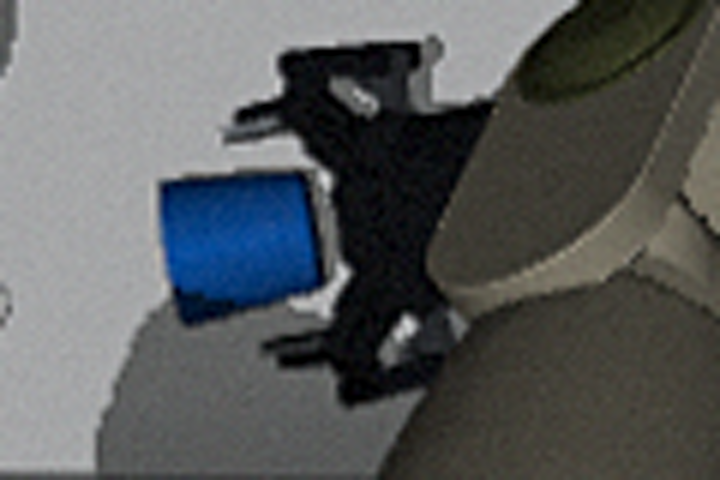

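View pics/rg_s.png

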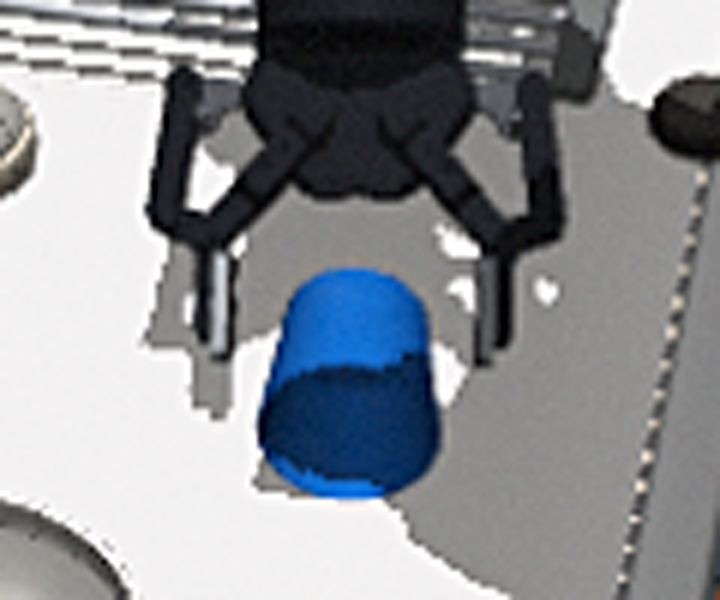

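Fingers straddle the cup well (tips (245,243) in the crop, about 29 mm past the base). Closing, lifting, then rolling 180° above the stand.

```bash
python3 - <<'E'
from h import *
env.close_gripper(20); st('closed')
p=monitor.sense()['position']
env.movel(p+[0,0,.15],velocity=.15); st('up')
env.reach(*tp(ST,.2,100.2,45,0)); st('over')
grab('top','ov_top.png'); d=grab('side','ov_side.png')
E
```

```text
closed 20.36 [4.966e-01 1.242e-01 1.000e-04] F [ 0.38 -2.91  5.11] gap 0.665 j [-0.39  0.78  1.67  0.73  1.35 -0.99]
up 21.51 [0.4962 0.1242 0.1493] F [ 0.3  -0.57 -0.42] gap 0.663 j [-0.39  0.53  1.62  0.71  1.58 -0.79]
over 24.02 [ 0.5275 -0.3553  0.1677] F [-0.43  0.26  0.4 ] gap 0.667 j [-0.93  1.07  0.51  0.42  2.25  2.19]
```

View pics/ov_top.png

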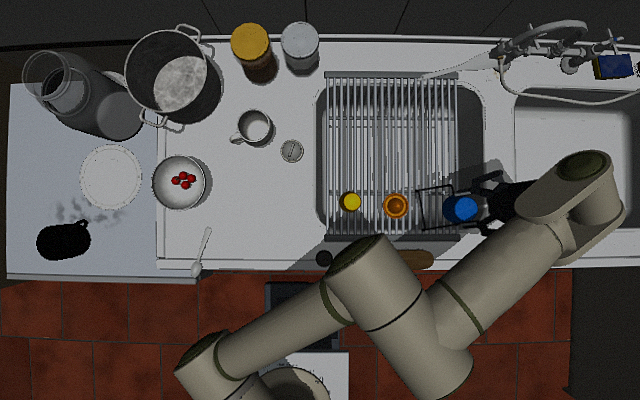

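View pics/ov_side.png

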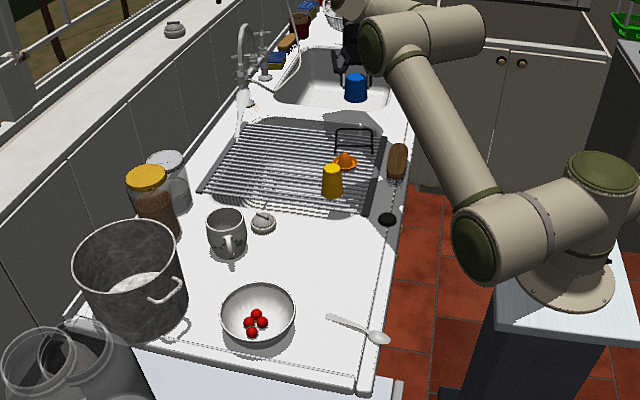

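Cup is mouth down above the stand: (460,208) top, (356,88) side. I check its position and tilt in both views.

```bash
cat >> h.py <<'E'
an=np.linspace(0,6.283,90)
def ring(c,r,z): return np.c_[c[0]+r*np.cos(an),c[1]+r*np.sin(an),0*an+z]
def bluemask(d,box):
    x0,y0,x1,y1=box; hsv=cv2.cvtColor(d['frame'],cv2.COLOR_RGB2HSV); m=cv2.inRange(hsv,(100,90,25),(125,255,255)); k=np.zeros_like(m);k[y0:y1,x0:x1]=m[y0:y1,x0:x1];return k
E
python3 - <<'E'
from h import *
t=grab('top');s=grab('side');np.savez('pics/ov_t.npz',**t);np.savez('pics/ov_s.npz',**s)
mt=bluemask(t,(430,180,490,235));ms=bluemask(s,(330,60,385,110))
print('mask bbox t',cv2.boundingRect(mt),'s',cv2.boundingRect(ms))
for z in(.225,.22):
    print('pred base t',proj(t,ring(ST,.0265,z)).min(0),proj(t,ring(ST,.0265,z)).max(0))
q=proj(s,np.r_[ring(ST,.0265,.225),ring(ST,.032,.163)]);print('pred side',q.min(0),q.max(0))
# tilt in side view: row midpoints
ys=np.arange(76,101);mid=[np.argwhere(ms[y]).mean() for y in ys if ms[y].any()];print(np.round(mid,1))
print('pred axis',proj(s,[[*ST,.163],[*ST,.225]]))
a=cv2.resize(t['frame'][160:250,400:520],None,fx=6,fy=6,interpolation=2);b=cv2.resize(s['frame'][50:160,300:420],None,fx=5,fy=5,interpolation=2)
cv2.imwrite('pics/ov_tc.png',a[:,:,::-1]);cv2.imwrite('pics/ov_sc.png',b[:,:,::-1])
E
```

```text
mask bbox t (442, 196, 36, 39) s (342, 67, 25, 36)
pred base t [453.68533593 196.19104093] [478.56771938 221.69356499]
pred base t [452.86455273 196.23775915] [477.60333031 221.5850598 ]
pred side [342.86591469  71.57416249] [366.6880933 102.6250896]
[355.5 355.5 355.5 355.5 355.5 355.  355.5 355.5 355.5 355.  355.5 355.
 355.  355.  355.5 355.5 355.5 355.5 355.  355.  355.  355.  355.  355.
 355. ]
pred axis [[354.77041143  96.94142145]
 [355.28178457  75.8803025 ]]
```

View pics/ov_tc.png

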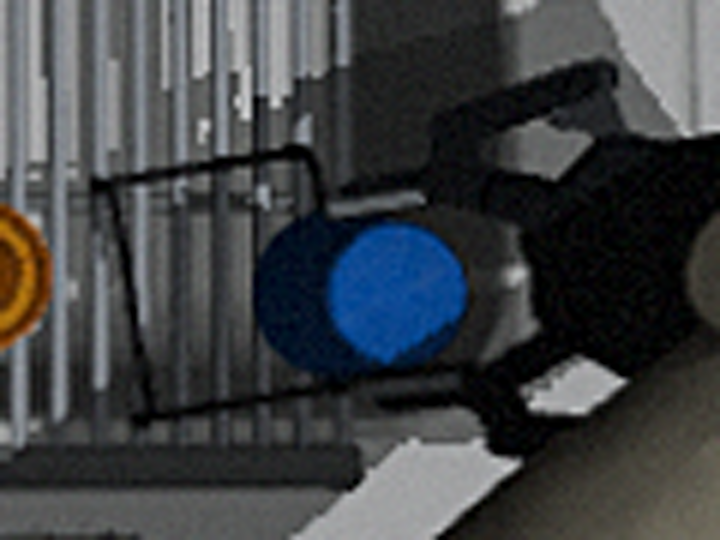

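View pics/ov_sc.png

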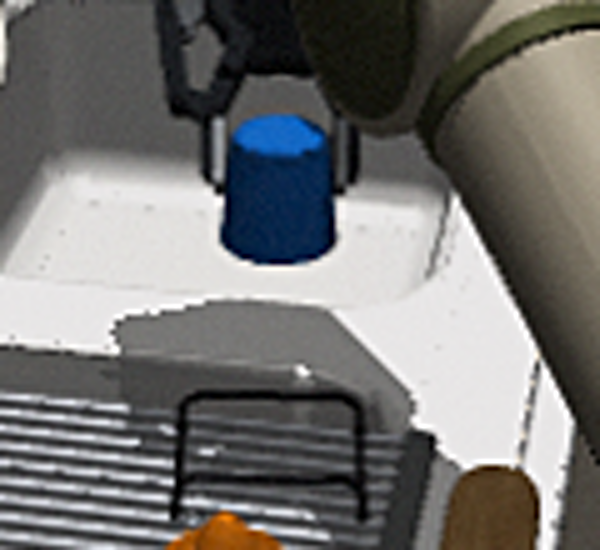

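```bash
python3 - <<'E'
from h import *
t=load('ov_t')
q=proj(t,ring(ST,.032,.163));print('rim pred',q.min(0),q.max(0)); q=proj(t,ring(ST,.0265,.225));print('base pred',q.min(0),q.max(0))
h=cv2.cvtColor(t['frame'],cv2.COLOR_RGB2HSV); print(h[208,438:482].tolist())
E
```

```text
rim pred [441.7415398  194.27487507] [469.76370143 222.89428665]
base pred [453.68533593 196.19104093] [478.56771938 221.69356499]
[[60, 17, 77], [120, 3, 90], [40, 8, 92], [30, 3, 94], [110, 209, 28], [113, 233, 35], [106, 255, 37], [107, 221, 37], [105, 248, 37], [101, 255, 33], [109, 234, 36], [107, 255, 36], [112, 255, 27], [111, 185, 40], [106, 199, 32], [108, 172, 40], [108, 223, 71], [106, 253, 123], [105, 238, 152], [106, 235, 151], [107, 236, 151], [106, 238, 146], [106, 253, 147], [107, 255, 149], [105, 246, 144], [106, 233, 150], [106, 234, 149], [106, 245, 147], [106, 231, 149], [107, 228, 150], [106, 224, 149], [107, 229, 147], [107, 224, 147], [107, 222, 146], [106, 242, 140], [106, 230, 142], [106, 235, 143], [106, 241, 141], [106, 236, 146], [108, 228, 112], [39, 88, 29], [30, 12, 41], [114, 34, 37], [0, 7, 38]]
```

Both views fit an upright cup over the stand centre to within 1 px. Descending, with a guarded touchdown.

```bash
python3 - <<'E'
from h import *
env.movel(tp(ST,.062,100.2,45,0)[0],velocity=.12,guard=8); st('near')
d=grab('side'); cv2.imwrite('pics/n_s.png',cv2.resize(d['frame'][90:190,290:410],None,fx=6,fy=6,interpolation=2)[:,:,::-1])
d=grab('top'); cv2.imwrite('pics/n_t.png',cv2.resize(d['frame'][160:250,400:520],None,fx=6,fy=6,interpolation=2)[:,:,::-1])
E
```

```text
near 25.52 [ 0.5275 -0.356   0.0305] F [ 0.21  0.7  -0.2 ] gap 0.666 j [-0.93  1.18  0.63  0.36  2.03  2.08]
```

View pics/n_s.png

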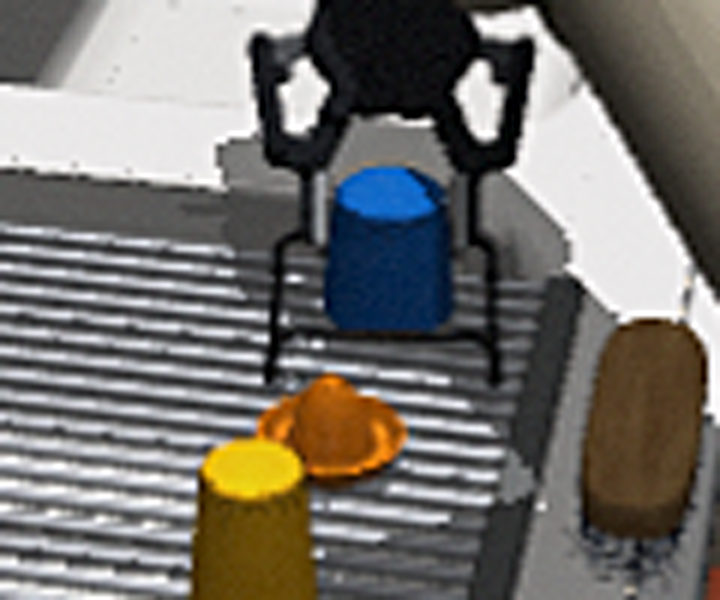

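View pics/n_t.png

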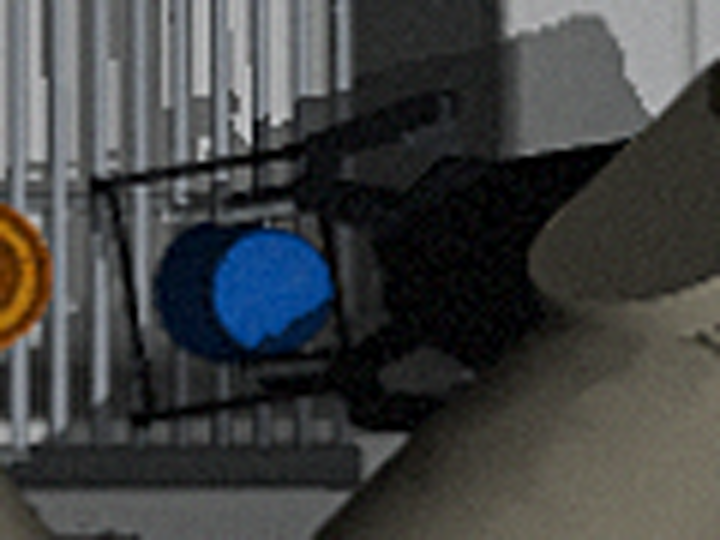

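Cup sits centrally between the hoops. Setting down slowly.

```bash
python3 - <<'E'
from h import *
print(env.movel(tp(ST,.043,100.2,45,0)[0],velocity=.025,guard=3)); st('down')
env.hold(.2); st('h')
d=grab('side'); np.savez('pics/dn_s.npz',**d);cv2.imwrite('pics/d_s.png',cv2.resize(d['frame'][90:190,290:410],None,fx=6,fy=6,interpolation=2)[:,:,::-1])
E
```

```text
True
down 26.23 [ 0.5271 -0.3554  0.0145] F [-0.03 -1.17  4.45] gap 0.668 j [-0.93  1.2   0.64  0.36  2.01  2.07]
h 26.43 [ 0.5271 -0.3554  0.0145] F [ 0.25 -0.28  4.92] gap 0.664 j [-0.93  1.2   0.64  0.36  2.01  2.07]
```

View pics/d_s.png

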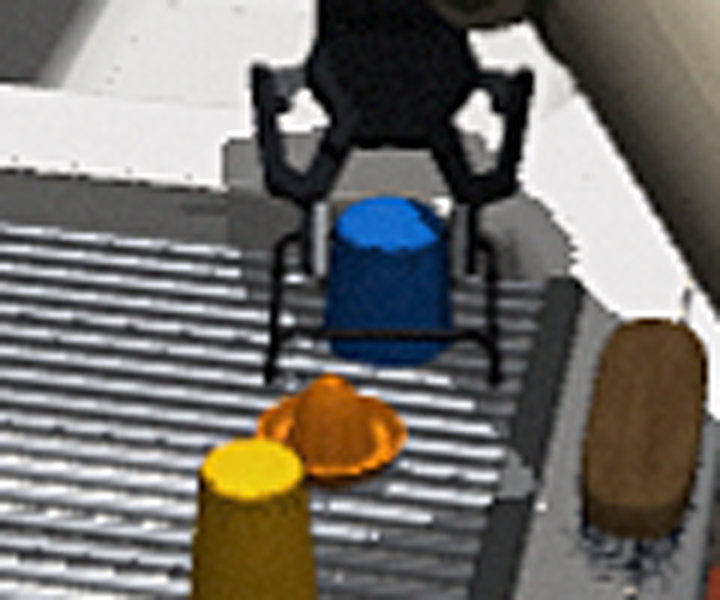

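Contact came at the expected height (grasp point 46 mm against 47 nominal). Releasing and backing off straight up.

```bash
python3 - <<'E'
from h import *
env.release(); st('open')
p=monitor.sense()['position']
print(env.movel(p+[0,0,.03],velocity=.06,guard=6))
env.movel(p+[0,0,.16],velocity=.15); st('up')
j=np.array(monitor.sense()['joints'])
j2=j.copy(); j2[0]-=.45; env.set_joints(j2); st('away')
for n in('top','side'): d=grab(n,f'f_{n}.png'); np.savez(f'pics/f_{n}.npz',**d)
E
```

```text
open 26.88 [ 0.5269 -0.3552  0.0137] F [-0.4   1.01 -0.04] gap 1.001 j [-0.93  1.2   0.64  0.36  2.01  2.07]
False
up 28.53 [ 0.5268 -0.355   0.1727] F [0.67 0.4  0.2 ] gap 0.995 j [-0.93  1.07  0.5   0.43  2.26  2.19]
away 29.67 [ 0.3213 -0.548   0.1726] F [-0.37 -0.45  0.56] gap 1.0 j [-1.37  1.07  0.5   0.43  2.26  2.19]
```

View pics/f_top.png

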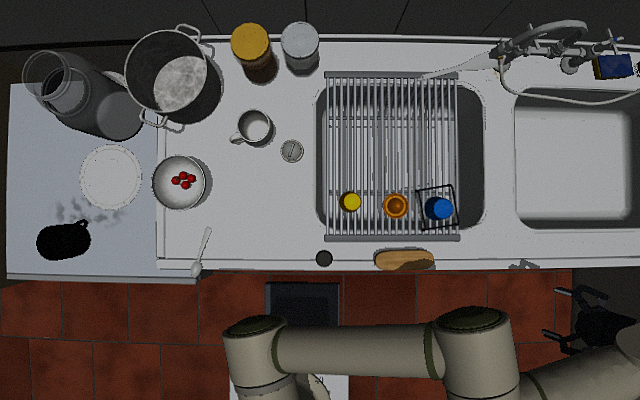

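View pics/f_side.png

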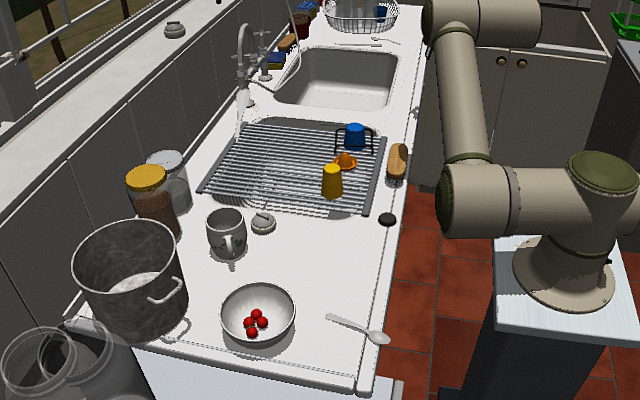

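Cup stands in the stand, (439,208) top and (354,137) side, everything else in place. A final measurement of its position and flatness, and of what moved in the picture.

```bash
python3 - <<'E'
from h import *
t=load('f_top');s=load('f_side');t0=load('top0')
mt=bluemask(t,(415,180,470,235));ms=bluemask(s,(330,115,385,160))
h=cv2.cvtColor(t['frame'],cv2.COLOR_RGB2HSV);mb=mt&cv2.inRange(h,(100,90,100),(125,255,255))
c=max(cv2.findContours(mb,0,1)[0],key=cv2.contourArea)
P=onz(t,cv2.convexHull(c).reshape(-1,2),.072)[:,:2];print('base circle',cv2.minEnclosingCircle(P.astype(np.float32)))
print('bbox t',cv2.boundingRect(mt),'s',cv2.boundingRect(ms))
q=proj(t,np.r_[ring(ST,.0265,.072),ring(ST,.032,.01)]);print('pred t',q.min(0),q.max(0))
q=proj(s,np.r_[ring(ST,.0265,.072),ring(ST,.032,.01)]);print('pred s',q.min(0),q.max(0))
df=cv2.absdiff(t['frame'],t0['frame']).max(2)
for n,(x,y,r) in dict(bowlrim=(180,182,32),timer=(292,150,15),mug=(252,128,20),spoon=(203,250,24),plug=(323,258,11),yel=(350,201,14),sq=(395,206,14),brush=(404,259,30)).items(): print(n,(df[y-r:y+r,x-r:x+r]>45).sum())
a=cv2.resize(t['frame'][170:245,400:480],None,fx=7,fy=7,interpolation=2);b=cv2.resize(s['frame'][105:185,310:420],None,fx=7,fy=7,interpolation=2)
cv2.imwrite('pics/f_tc.png',a[:,:,::-1]);cv2.imwrite('pics/f_sc.png',b[:,:,::-1])
E
```

```text
base circle ((0.5323949456214905, -0.38744646310806274), 0.02437523752450943)
bbox t (425, 196, 28, 24) s (344, 122, 22, 29)
pred t [423.47947079 195.69768528] [453.49288799 220.05975039]
pred s [342.37218262 121.19885703] [364.72953565 150.86713307]
bowlrim 286
timer 0
mug 0
spoon 0
plug 0
yel 0
sq 0
brush 319
```

View pics/f_tc.png

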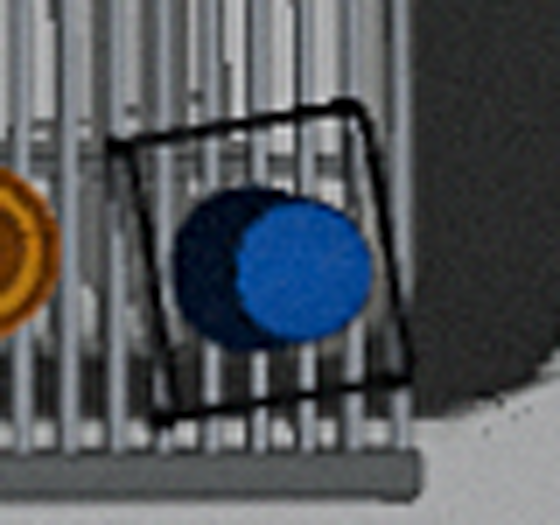

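View pics/f_sc.png

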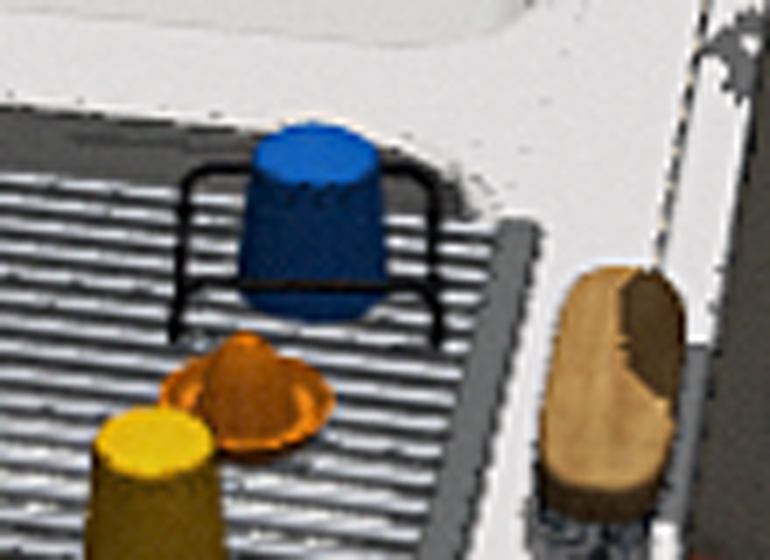

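```bash
python3 - <<'E'
from h import *
print(job.hand_in()); 
E
```

```text
the job is handed in; nothing more can be done
None
```

The job is done and handed in. All four tomatoes are in the cereal bowl, and the blue cup stands mouth down between the two hoops of the stand. The robot clock read about 30 s, against the 62 s limit.

- **How it went:** I poured over the bowl, then laid the cup on its side and gripped it again from the base end. I lowered it onto the rack bars until it touched, then released it and backed the arm away.
- **Cup position:** The final check put the cup at (0.532, -0.387). The stand centre, measured with about 3 mm between the two cameras, is (0.533, -0.3875). The cup's outline matched an upright, flat-standing cup to within 1–2 px in both views.
- **Other things:** The pictures showed no change at the timer, mug, spoon, plug, yellow cup or squeezer. There were changes at the bowl and the brush. By eye, the one at the bowl is the tomatoes inside it and the one at the brush is the arm's shadow.
- **What disagreed:** The reported TCP lay about 27 mm ahead of the real fingertips along the tool axis. I noticed this in the pictures before the first grasp and corrected for it in every later move.

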